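# Find the loose pegs in a coat-peg rail

### The arm

A 7-joint arm with a two-finger parallel gripper is mounted at the origin on a cart in front of the work surface, level with it; the furniture and walls round the work are solid. World frame = base frame: x ahead of the robot, y to its left, z up, the work surface at z = 0. Lengths are in m, angles in degrees, forces in N, time in s.
With the tool pointing down it reaches from about 0.35 to 0.775 m from the base axis. Payload 3.1 kg.
Tool frame: the origin (TCP) lies on the centre line of the jaws, within the pads' length; the fingertips stand 17 mm ahead of it and the grasp point (between the pads) lies 2 mm behind it (robot.tip_reach is the distance from the TCP to the fingertips, in m); z points along the fingers, y is the line along which they close (so a half turn about z gives the same grasp; the last joint's range is limited). The gripper opens to 85 mm and grips with 20 to 120 N. Pads are 22 mm wide; open, the fingers measure 114 mm over their backs; the gripper's body (76 mm by 85 mm) begins 54 mm behind the grasp point. The pads swing forward as they close: fully open they stand 13 mm farther back than shut.
Start: joints at [65.85, 17.813, 0.802, 86.603, -0.252, 75.585, -1.558], TCP at [0.204, -0.511, 0.248] pointing down, gripper open.
Joint ranges: [-154.91, 154.91], [-16.99, 109.72], [-72.82, 74.43], [7.12, 147.25], [-82.49, 262.49], [11.32, 116.49], [-174.64, 174.64]. Speed limits (degrees/s): [159.86, 159.86, 180, 180, 180, 180, 180].

### API

Orientations are given as [roll, pitch, yaw] about the fixed x, y, z axes, in that order (R = Rz(yaw) Ry(pitch) Rx(roll)).
In Python, from station import robot, fingers, vision, workorder, recognise gives the robot as it stands. Calls block until the motion is done:
- robot.move_to(position, orientation): joint-space move of the TCP to a pose.
- robot.line_to(position, orientation=None, velocity=0.15, f_stop=None): straight line of the TCP; orientation=None keeps the orientation; velocity is the mean speed in m/s. With f_stop (N) it stops when the force on the tool has changed by that much, and returns True; else False.
- robot.move_j(angles): joint-space move.
- fingers.gripper_to(opening, force=None): opening from 0.0 (shut) to 1.0 (fully open); force is the grip in N (None keeps the last); returns when the fingers have stopped.
- robot.pause(seconds).
- robot.inverse_kinematics(position, orientation): joint angles nearest the present ones, or None.
- vision.grab_frame(name): name is "side" or "top" or "wrist"; returns the picture (400x640x3 uint8, red, green, blue); there is no depth.
- vision.calibration(name): a dict with "mtx" (3x3 intrinsics, pixels), "k1" (the pictures are not rectified: a ray, as slopes to the right and down, at radius r is drawn at 1 + k1 r^2 times it, then the intrinsics apply), "extrinsics" (4x4, takes a point from world to camera coordinates); the wrist camera has in their place "T_tool_cam" (4x4, takes a point from camera to tool coordinates, whose origin is the TCP and whose axes are the flange's). Camera axes: x right, y up, looking along -z (the intrinsics and any distortion apply to the point x, -y, -z); pixel columns grow to the right and rows downward; lengths in m; the calibration is good to about 2 mm. A picture is of the moment at which its call begins: read the wrist's pose just before it. calibration takes no time and is no camera call.
A pose or a line that the arm cannot do raises robot.PlanningError and nothing moves.
- workorder.close_job(): hands the job in; it is judged then, once.
Trained networks look in the newest picture that a camera, given by its name, has taken for a name from the list of things; names that differ only in an ending like _2 or _b are one class to them, and where a whole thing is asked for, a point or a joint stands for the part that bears it (a point fixed in the world has none). Each returns a list of dicts, best first, with "p" (0 to 1); they miss things now and then, are a little off and sometimes report something else, mostly with a low value. They report only what shows in the picture. A call takes as long as a camera call. They do not tell look-alikes from the thing itself.
- recognise(label, camera): "rect" ([centre column, centre row, width, height] in pixels, round what is visible of it).
Readings, each from a call of its own:
- robot.current_time_s(): time.
- robot.current_joint_positions(): joint angles.
- robot.current_dq(): joint speeds.
- robot.current_joint_torque(): joint torques, N m.
- robot.current_tool_pos(): TCP position.
- robot.current_eef_rot(): TCP orientation.
- robot.current_contact_force(): force on the tool from outside, world axes, zero at the start.
- robot.current_torque(): the same for the moment, N m.
- robot.current_finger_gap(): opening from 0.0 (shut) to 1.0 (fully open).
- robot.current_gripper_force(): force on a finger pad.
Only numpy, scipy, OpenCV 4.12 (cv2) and the standard library are available. Lean on these libraries where they do the work, as an engineer would, in place of code of your own. Each camera call takes 0.05 s, during which the arm holds its last target. There are 200 camera calls.

### The job

Two of the four wooden pegs in the coat-peg rail have come loose: find them by gently wiggling the pegs side to side in their holes and feeling for play. Draw the two loose pegs out and stand them in the two holes of the drying block, one in each, ready for re-gluing. Leave the two sound pegs seated and upright, do not lever any peg hard against the rail, and leave the tools and offcut lying around alone.

Things in the scene. Friction and masses are not known exactly. Their poses are not given: they have to be found in the camera images.
- rail: Coat-peg rail of medium brown timber, screwed to the worktop: 70 (x) x 330 (y) x 48 mm high; origin at the centre of its underside, y along its length, z up. Four pegs stand in its top at y = -105, -35, +35 and +105 mm, x = 0. The holes are 40 mm deep, their mouths 22 mm wide.
- peg_a: Turned pale wooden peg, 120 mm long, 60 g, upright in one of the rail's holes (which one varies); origin at the centre of its foot, z up its axis. Its lowest 40 mm, an 18 mm thick grooved tenon, is inside the rail. From 83 to 113 mm above the foot it is a plain cylinder 28 mm thick: the head, to be gripped. Below it narrows to 16 mm. All four look alike; two are glued fast, two loose.
- peg_a_head (a point): Middle of the head of peg_a, on its axis 98 mm above the foot.
- peg_b: Peg, same in shape and size as peg_a. A loose peg (any two of the four): its head can be pushed 4 mm to any side against 1 to 3 N; the tenon meets the side of its hole at 5 mm or more. Let go, it may stay leaning a little. Drawing it out takes 3 to 8 N for the first 10 mm, then nothing but its weight.
- peg_b_head (a point): Middle of the head of peg_b, on its axis 98 mm above the foot.
- peg_c: Peg, same in shape and size as peg_a. A glued peg: its head resists with about 1.5 N for each mm sideways (some 6 N at 4 mm) and springs back. Pulled upward with more than about 16 N it begins to draw (up to 6 mm) and does not go back, which spoils it; it cannot come right out.
- peg_c_head (a point): Middle of the head of peg_c, on its axis 98 mm above the foot.
- peg_d: Peg, same in shape and size as peg_a. Levering: about 10 N sideways at the head of a loose peg, or about 20 N at a glued one, presses the tenon too hard on the side of its hole and damages the rail. Sideways travel of 4 mm at the head is plenty.
- peg_d_head (a point): Middle of the head of peg_d, on its axis 98 mm above the foot.
- stand: Drying block of dark timber, fixed on the worktop: 70 (x) x 130 (y) x 50 mm high; origin at the centre of its underside, z up. Two upright holes, 26 mm wide and 42 mm deep (bottoms 8 mm above the worktop), at y = -33 and +33 mm, x = 0. Between it and the rail stands the mitre saw: its grip, 80 mm high, reaches to world x = 0.49 m at y = 0.13 to 0.20 m, and its blade head hangs beyond x = 0.6 m.
- stand_hole0 (a point): Centre of the mouth of the drying block's hole at y = -33 mm, level with its top.
- stand_hole1 (a point): Centre of the mouth of the drying block's hole at y = +33 mm, level with its top.
- carpenter_pencil: Flat red carpenter's pencil, 12 x 172 x 9 mm, loose, lying behind the rail; origin under its centre. To be left alone.
- offcut_3: Small timber offcut, 45 x 70 x 19 mm, loose, beside the drying block; origin under its centre. To be left alone.
- pliers: Pliers with red handles, 58 x 176 x 14 mm, loose, behind the drying block; origin under their centre. To be left alone.
Not all that is in view belongs to the job. What is shaped like the peg_d but black or green is not meant.

How it is judged:
By the outcome, as a careful person would: the job done as asked, in the order asked, and still so for the second after the job is handed in, with the robot touching nothing.
It also fails if it takes over 72 s, if anything falls off the work surface, if the arm or the gripper's body presses on something with over 40 N, if the wrist force passes 120 N, or if a joint passes its speed limit or range.

## Working session

There is one attempt and no reset: what is moved stays moved. The work goes in short steps, each a Python script; the robot and the scene stay as the last script left them, time stands still between calls to the robot, and variables do not carry over. Pictures are saved under pics/ and viewed, at most 10 in all, crops included, and the job is handed in when it is done.

```bash
mkdir -p pics; ls; python3 - <<'E'
from station import robot, fingers, vision, workorder, recognise
import cv2,numpy as np
for c in ["side","top"]:
    im=vision.grab_frame(c); cv2.imwrite(f"pics/{c}0.png",im[:,:,::-1])
    cal=vision.calibration(c); print(c,cal)
    for l in ["peg_a","peg_a_head","rail","stand","stand_hole0"]:
        try: print(l,[(np.round(d["rect"]).astype(int).tolist(),round(d["p"],2)) for d in recognise(l,c)])
        except Exception as e: print(l,e)
print(vision.calibration("wrist"),robot.current_time_s(),robot.current_eef_rot(),robot.current_contact_force())
E
```

```text
pics
side {'mtx': array([[479.01077358,   0.        , 314.72998734],
       [  0.        , 479.01077358, 199.03410838],
       [  0.        ,   0.        ,   1.        ]]), 'k1': -0.018447545817186776, 'extrinsics': array([[ 0.94730593, -0.32030579, -0.00395845, -0.47572766],
       [ 0.21209716,  0.61792199,  0.75709129, -0.22767654],
       [-0.24005471, -0.71803664,  0.65329711, -1.06215628],
       [ 0.        ,  0.        ,  0.        ,  1.        ]])}
peg_a [([371, 307, 18, 32], 0.86), ([314, 243, 10, 30], 0.85), ([351, 286, 14, 34], 0.7), ([376, 237, 17, 38], 0.63), ([332, 209, 9, 40], 0.63), ([389, 260, 17, 40], 0.6), ([333, 263, 17, 28], 0.56)]
peg_a_head [([316, 244, 13, 34], 0.77), ([331, 264, 13, 30], 0.62)]
rail [([371, 309, 19, 37], 0.75), ([344, 300, 110, 125], 0.55)]
stand [([278, 168, 47, 40], 0.72)]
stand_hole0 [([277, 168, 50, 42], 0.8)]
top {'mtx': array([[438.95382194,   0.        , 323.12166742],
       [  0.        , 438.95382194, 202.19704871],
       [  0.        ,   0.        ,   1.        ]]), 'k1': -0.04519676102051242, 'extrinsics': array([[-0.026036  , -
[... 458 characters left out ...]
, 226, 52, 41], 0.78)]
stand_hole0 [([219, 228, 55, 39], 0.77)]
{'mtx': array([[284.63571269,   0.        , 313.71732348],
       [  0.        , 284.63571269, 200.50615491],
       [  0.        ,   0.        ,   1.        ]]), 'k1': -0.026928007590630527, 'T_tool_cam': array([[ 7.80108305e-04,  9.64960827e-01,  2.62392825e-01,
         6.62896878e-02],
       [ 9.99999623e-01, -6.52711407e-04, -5.72679804e-04,
         1.09787536e-03],
       [-3.81346788e-04,  2.62393172e-01, -9.64960972e-01,
        -1.25905979e-01],
       [ 0.00000000e+00,  0.00000000e+00,  0.00000000e+00,
         1.00000000e+00]])} 0.6 [1.79997914e+02 1.61061664e-03 2.17676585e+01] [ 0.59422497  0.04481735 -0.03732457]
```

View pics/side0.png

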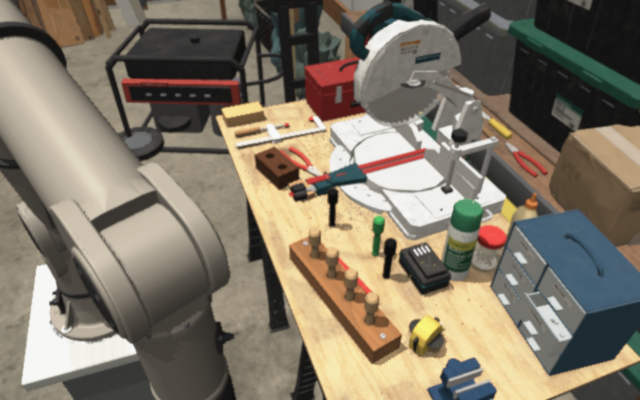

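View pics/top0.png

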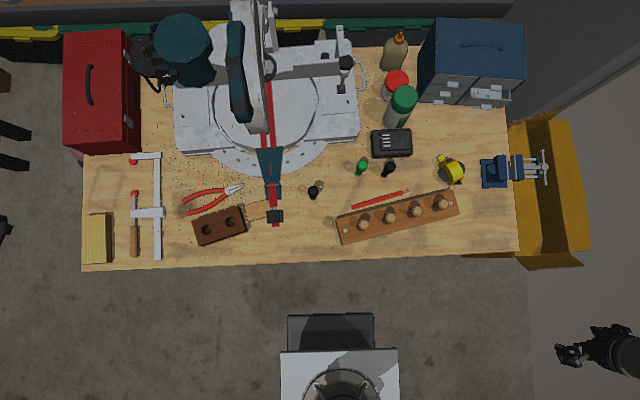

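The rail holds four pale pegs, in the side view at (314,243), (333,263), (351,286) and (371,307). The look-alikes to avoid are black at (332,209) and (389,260), and green at (376,237). The drying block is at side (278,168) and top (219,226), with the offcut beside it at top (256,210). Next I'll triangulate and take close wrist views.

```bash
cat > h.py <<'E'
from station import robot, fingers, vision, workorder, recognise
import cv2,numpy as np
from scipy.spatial.transform import Rotation as R
from scipy.optimize import least_squares
def cam(name):
    c=vision.calibration(name)
    if name=="wrist":
        T=np.eye(4); T[:3,:3]=R.from_euler('xyz',robot.current_eef_rot(),degrees=True).as_matrix(); T[:3,3]=robot.current_tool_pos()
        E=np.linalg.inv(T@c["T_tool_cam"])
    else: E=c["extrinsics"]
    return c["mtx"],c["k1"],E
def proj(C,p):
    K,k,E=C; q=(E@np.c_[np.atleast_2d(p),np.ones(len(np.atleast_2d(p)))].T)[:3]
    s=np.array([q[0],-q[1]])/-q[2]; s=s*(1+k*(s**2).sum(0))
    return np.c_[K[0,0]*s[0]+K[0,2],K[1,1]*s[1]+K[1,2]]
def onplane(C,px,z):
    return np.array([least_squares(lambda a:(proj(C,[a[0],a[1],z])[0]-u),[.5,0]).x for u in np.atleast_2d(px)])
E
python3 - <<'E'
from h import *
np.set_printoptions(precision=4,suppress=True)
T=cam("top");S=cam("side")
tp=[(364,223),(389.5,216),(416,210.5),(442,203)]; sp=[(315,237),(332,256),(351,278),(372,300)]
print(onplane(T,tp,.128)); print(onplane(S,sp,.12))
print(onplane(T,[(207,230),(231.5,223)],.05),onplane(S,[(265,160),(282,169)],.05))
for z in (.2,.25):
  print(robot.inverse_kinematics([.38,-.15,z+.1],[180,0,0]))
E
```

```text
[[ 0.4829 -0.0655]
 [ 0.4989 -0.1301]
 [ 0.5111 -0.1976]
 [ 0.5285 -0.2648]]
[[ 0.4775 -0.0763]
 [ 0.4933 -0.1406]
 [ 0.5087 -0.2084]
 [ 0.5264 -0.2717]]
[[0.4804 0.3424]
 [0.4975 0.2775]] [[0.463  0.33  ]
 [0.4976 0.2729]]
[ 36.3822   0.1955 -17.1955 100.1552   0.0587  79.6581 -70.8238]
[ 36.7763  -0.5565 -17.3499  93.9617  -0.1663  86.5696 -70.5628]
```

```bash
python3 - <<'E'
from h import *
np.set_printoptions(precision=4,suppress=True)
for n,p in (("rail",[.53,-.165,.30]),("stand",[.50,.30,.30])):
    try:
        robot.move_to([p[0]-.05,p[1],p[2]],[180,0,13]); 
    except robot.PlanningError as e: print(e); continue
    robot.pause(.3); C=cam("wrist"); np.save(n+"_E.npy",C[2]); im=vision.grab_frame("wrist"); cv2.imwrite(f"pics/w_{n}.png",im[:,:,::-1])
    print(n,robot.current_joint_positions(),robot.current_time_s())
    for l in ["peg_a","peg_a_head","stand_hole0","rail","stand"]:
        print(l,[(np.round(d["rect"],1).tolist(),round(d["p"],2)) for d in recognise(l,"wrist")])
E
```

```text
rail [ 30.8175  12.3663 -16.8135  86.9755   3.5959  81.1973 -63.2332] 2.5833
peg_a [([229.6, 165.8, 38.5, 25.9], 0.98), ([289.9, 162.9, 29.9, 26.7], 0.89), ([409.6, 163.6, 42.3, 26.4], 0.8), ([260.5, 25.2, 36.4, 46.6], 0.74), ([350.4, 162.2, 26.4, 21.8], 0.71), ([325.3, 43.3, 25.0, 46.5], 0.69), ([139.8, 56.0, 73.4, 40.5], 0.63)]
peg_a_head [([230.6, 161.9, 37.1, 27.1], 0.95)]
stand_hole0 [([19.9, 80.3, 39.8, 66.2], 0.83)]
rail [([319.6, 155.7, 253.4, 55.7], 0.84), ([411.5, 163.5, 41.0, 30.0], 0.57)]
stand [([21.6, 83.1, 43.1, 62.7], 0.69)]
stand [  -3.915    20.482   -43.5828   81.1868   14.0484   83.8656 -124.2173] 4.8833
peg_a [([612.1, 102.5, 55.8, 14.1], 0.89), ([597.2, 222.5, 71.1, 36.6], 0.83), ([524.0, 127.2, 80.7, 27.9], 0.74), ([632.1, 121.8, 13.7, 11.8], 0.59), ([310.2, 76.2, 126.0, 44.1], 0.52)]
peg_a_head [([597.3, 221.9, 69.2, 31.8], 0.73)]
stand_hole0 [([307.6, 139.6, 103.5, 66.1], 0.62)]
rail [([571.0, 206.2, 137.9, 56.7], 0.64)]
stand [([310.8, 141.8, 107.3, 68.3], 0.93)]
```

View pics/w_rail.png

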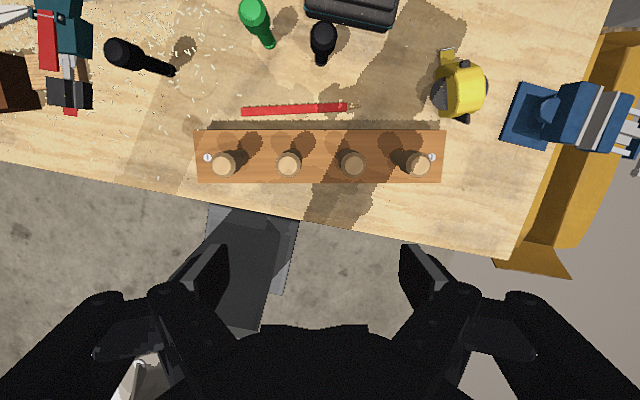

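View pics/w_stand.png

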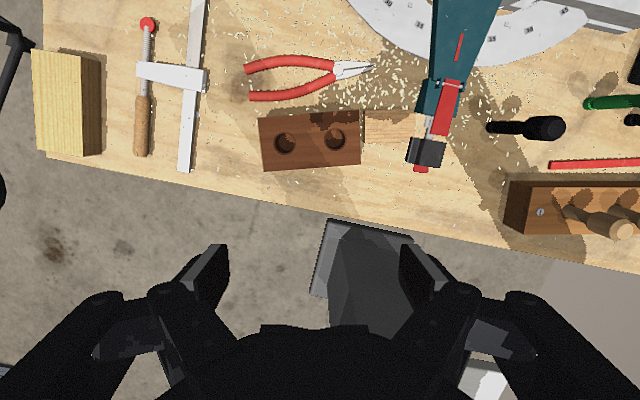

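The rail view shows the pale peg tops at about (222,165), (288,163), (353,163) and (419,163), clear of the black and green decoys in the row above. The stand holes are at about (285,142) and (334,139). I'll check with close crops.

```bash
python3 - <<'E'
import cv2,numpy as np
a=cv2.imread("pics/w_rail.png")[125:187,190:450]; b=cv2.imread("pics/w_stand.png")[105:175,250:380]
A=cv2.resize(a,None,fx=3,fy=3,interpolation=cv2.INTER_CUBIC);B=cv2.resize(b,None,fx=5,fy=5,interpolation=cv2.INTER_CUBIC)
o=np.zeros((186+350,780,3),np.uint8);o[:186]=A;o[186:,:650]=B
for x in range(0,780,60): cv2.line(o,(x,180),(x,186),(255,255,255),1)
cv2.imwrite("pics/crop1.png",o)
E
```

```text
(no output)
```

View pics/crop1.png

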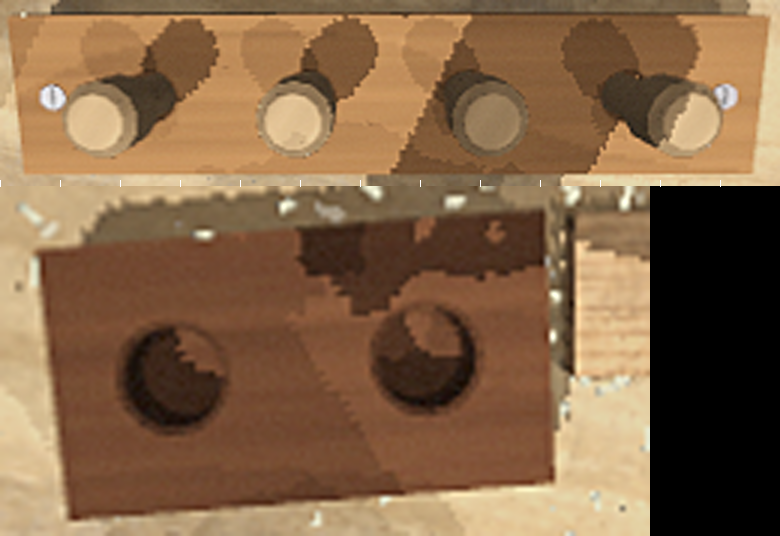

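```bash
python3 - <<'E'
from h import *
np.set_printoptions(precision=4,suppress=True)
c=vision.calibration("wrist")
Cr=(c["mtx"],c["k1"],np.load("rail_E.npy"));Cs=(c["mtx"],c["k1"],np.load("stand_E.npy"))
top=np.array([(98,122),(295,123),(491.5,121.5),(690,119)])/3+[190,125]
ring=np.array([(101,119),(296,118.5),(489,117),(685,117)])/3+[190,125]
hol=np.array([(173,377-186),(425,357-186)])/5+[250,105]
corn=np.array([(10,17),(768,14),(752,173),(25,175)])/3+[190,125]
f=lambda p,Y,z:np.array([[p[0]-np.sin(p[2])*y,p[1]+np.cos(p[2])*y,z] for y in Y])
for nm,C,px,Y,z in (("top",Cr,top,[.105,.035,-.035,-.105],.128),("ring",Cr,ring,[.105,.035,-.035,-.105],.121),("hole",Cs,hol,[.033,-.033],.05)):
    r=least_squares(lambda p:(proj(C,f(p,Y,z))-px).ravel(),[.5,0,.2]); print(nm,r.x,np.degrees(r.x[2]),r.fun); print(f(r.x,Y,z)); print(onplane(C,px,z))
k=onplane(Cr,corn,.048);print(k,k.mean(0))
T=cam("top"); print(proj(T,f([.503,-.165,.22],[.105,-.105],.128)))
E
```

```text
top [ 0.5048 -0.1693  0.2318] 13.282222284811994 [-1.1887  0.4338 -0.4452 -0.3588  0.7284 -0.2158  0.9061  0.3661]
[[ 0.4807 -0.0671  0.128 ]
 [ 0.4968 -0.1352  0.128 ]
 [ 0.5129 -0.2034  0.128 ]
 [ 0.5289 -0.2715  0.128 ]]
[[ 0.4814 -0.0683]
 [ 0.4965 -0.1358]
 [ 0.5125 -0.2027]
 [ 0.5291 -0.2704]]
ring [ 0.5051 -0.1691  0.2304] 13.199019608898128 [-0.3144  0.0736 -0.3373 -0.1165  0.5436  0.1284  0.1072 -0.0227]
[[ 0.4811 -0.0669  0.121 ]
 [ 0.4971 -0.135   0.121 ]
 [ 0.5131 -0.2032  0.121 ]
 [ 0.529  -0.2713  0.121 ]]
[[ 0.4812 -0.0672]
 [ 0.497  -0.1354]
 [ 0.5131 -0.2026]
 [ 0.529  -0.2712]]
hole [0.4924 0.313  0.3041] 17.42123845652652 [-0.1617  0.0165  0.1611 -0.0093]
[[0.4825 0.3445 0.05  ]
 [0.5023 0.2815 0.05  ]]
[[0.4826 0.3443]
 [0.5022 0.2817]]
[[ 0.5011 -0.0018]
 [ 0.576  -0.321 ]
 [ 0.5079 -0.3377]
 [ 0.4331 -0.0168]] [ 0.5045 -0.1693]
[[362.8584 224.1645]
 [443.1145 203.9911]]
```

```bash
cat >> h.py <<'E'
RY=13.2; U=np.array([np.cos(np.radians(RY)),np.sin(np.radians(RY)),0])
PEG=np.array([[.4811,-.0669],[.4971,-.135],[.5131,-.2032],[.529,-.2713]])
HOLE=np.array([[.4825,.3445],[.5023,.2815]])
def force(n=4):
    f=[]
    for _ in range(n): robot.pause(.03); f.append(robot.current_contact_force())
    return np.mean(f,0)
def wiggle(i,ori,zt=.106):
    p=np.array([*PEG[i],zt])
    robot.line_to((p+[0,0,.075]).tolist(),ori,velocity=.25) if robot.current_tool_pos()[2]<.2 else robot.move_to((p+[0,0,.075]).tolist(),ori)
    if robot.line_to(p.tolist(),velocity=.12,f_stop=4): print("touched!",robot.current_tool_pos()); return
    b=force(); fingers.gripper_to(0.2,20); g=robot.current_finger_gap()
    rows=[]
    for u in (0,1.5,3,1.5,0,-1.5,-3,-1.5,0):
        robot.line_to((p+U*u/1000).tolist(),velocity=.02)
        f=force()-b; rows.append((u,round(f@U,2),round(f[2],1)))
        if abs(f@U)>7.5: print("limit"); robot.line_to(p.tolist()); break
    print(i,"gap",g,robot.current_gripper_force(),rows,"t",robot.current_time_s())
    fingers.gripper_to(.6)
    robot.line_to((p+[0,0,.075]).tolist(),velocity=.2)
E
python3 - <<'E'
from h import *
np.set_printoptions(precision=1,suppress=True)
for yaw in (103.2,-76.8):
    for q in ([*PEG[0],.181],[*PEG[3],.181],[*PEG[3],.106],[*PEG[0],.106],[.46,.1,.25],[*HOLE[0],.25],[*HOLE[1],.11]):
        print(yaw,q,robot.inverse_kinematics([float(v) for v in q],[180,0,yaw]))
E
```

```text
103.2 [np.float64(0.4811), np.float64(-0.0669), 0.181] [ 45.8  20.  -50.1 101.   16.6  66.7   4. ]
103.2 [np.float64(0.529), np.float64(-0.2713), 0.181] [ 53.   31.3 -41.6  84.1  21.2  72.6  22.4]
103.2 [np.float64(0.529), np.float64(-0.2713), 0.106] [ 53.   35.7 -41.3  89.4  25.2  64.6  19.3]
103.2 [np.float64(0.4811), np.float64(-0.0669), 0.106] [ 44.2  25.9 -49.2 106.5  22.9  58.1  -1.5]
103.2 [0.46, 0.1, 0.25] [ 33.6  16.  -58.4  96.6  14.1  75.3 -14.3]
103.2 [np.float64(0.4825), np.float64(0.3445), 0.25] [ -1.   34.1 -59.5  77.7  29.1  84.1 -45.6]
103.2 [np.float64(0.5023), np.float64(0.2815), 0.11] [  5.3  38.6 -55.1  92.   33.7  67.4 -44.2]
-76.8 [np.float64(0.4811), np.float64(-0.0669), 0.181] [  30.3   15.6  -29.5  101.5    8.4   65.  -168.7]
-76.8 [np.float64(0.529), np.float64(-0.2713), 0.181] [  45.1   28.3  -28.7   84.4   13.9   70.8 -152.1]
-76.8 [np.float64(0.529), np.float64(-0.2713), 0.106] [  45.6   32.6  -29.3   89.7   17.3   62.3 -154.8]
-76.8 [np.float64(0.4811), np.float64(-0.0669), 0.106] [  28.4   20.6  -27.9  107.    11.5   55.2 -171.4]
-76.8 [0.46, 0.1, 0.25] [ -51.4    9.8   42.9   99.4   -6.9   73.5 -173.8]
-76.8 [np.float64(0.4825), np.float64(0.3445), 0.25] [ -0.1  35.1 -61.7  77.7  30.6  84.8 133.3]
-76.8 [np.float64(0.5023), np.float64(0.2815), 0.11] [ -66.9   36.2   53.8   94.9  -31.6   65.3 -171.6]
```

```bash
python3 - <<'E'
from h import *
O=[180,0,103.2]
robot.move_to([.48,-.0669,.28],O); fingers.gripper_to(.6)
wiggle(0,O)
E
```

```text
0 gap 0.3195062762397556 21.366629898548126 [(0, np.float64(-0.85), np.float64(5.5)), (1.5, np.float64(-3.49), np.float64(8.0)), (3, np.float64(-4.46), np.float64(10.6)), (1.5, np.float64(-2.76), np.float64(8.1)), (0, np.float64(-1.05), np.float64(5.5)), (-1.5, np.float64(2.32), np.float64(3.8)), (-3, np.float64(5.52), np.float64(2.2)), (-1.5, np.float64(3.87), np.float64(5.1)), (0, np.float64(2.43), np.float64(7.6))] t 12.7333
```

```bash
python3 - <<'E'
from h import *
O=[180,0,103.2]
for i in (1,2,3): wiggle(i,O)
E
```

```text
1 gap 0.3196743927812186 21.458583176136017 [(0, np.float64(-1.15), np.float64(5.5)), (1.5, np.float64(-3.19), np.float64(7.6)), (3, np.float64(-4.96), np.float64(10.4)), (1.5, np.float64(-3.2), np.float64(7.8)), (0, np.float64(-1.16), np.float64(5.6)), (-1.5, np.float64(1.91), np.float64(4.3)), (-3, np.float64(5.17), np.float64(3.0)), (-1.5, np.float64(3.18), np.float64(5.1)), (0, np.float64(1.84), np.float64(7.2))] t 18.7333
2 gap 0.3161642468679435 21.259337067604065 [(0, np.float64(-1.53), np.float64(5.7)), (1.5, np.float64(-3.58), np.float64(8.0)), (3, np.float64(-5.14), np.float64(9.1)), (1.5, np.float64(-3.64), np.float64(7.7)), (0, np.float64(-1.67), np.float64(5.3)), (-1.5, np.float64(0.6), np.float64(5.2)), (-3, np.float64(5.23), np.float64(3.4)), (-1.5, np.float64(2.7), np.float64(5.4)), (0, np.float64(0.91), np.float64(7.8))] t 24.7333
3 gap 0.32408048451753146 20.90201050043106 [(0, np.float64(-2.47), np.float64(6.0)), (1.5, np.float64(-3.95), np.float64(7.5)), (3, np.float64(-6.08), np.float64(9.0)), (1.5, np.float64(-3.95), np.float64(7.9)), (0, np.float64(-1.96), np.float64(5.8)), (-1.5, np.float64(0.32), np.float64(5.8)), (-3, np.float64(4.27), np.float64(4.1)), (-1.5, np.float64(3.35), np.float64(6.0)), (0, np.float64(0.8), np.float64(7.9))] t 30.7333
```

A gripped head can't tilt freely in the pads, and that hides the play. I'll push with a single pad at a loose gap instead.

```bash
cat >> h.py <<'E'
def push(i,ori,zt=.106):
    p=np.array([*PEG[i],zt])
    robot.line_to((p+[0,0,.05]).tolist(),ori,velocity=.25)
    if robot.line_to(p.tolist(),velocity=.15,f_stop=4): print("touched!",robot.current_tool_pos()); return
    b=force(2); rows=[]
    for u in (6.5,7.5,8.5,-6.5,-7.5,-8.5):
        robot.line_to((p+U*u/1000).tolist(),velocity=.015 if abs(u)>7 else .05)
        f=force(2)-b; rows.append((u,float(round(f@U,2)),float(round(f[2],1))))
        if abs(f@U)>7.5: print("limit"); break
    robot.line_to(p.tolist(),velocity=.05)
    print(i,rows,"t",robot.current_time_s())
    robot.line_to((p+[0,0,.05]).tolist(),velocity=.2)
E
python3 - <<'E'
from h import *
O=[180,0,103.2]
fingers.gripper_to(.45); print(robot.current_finger_gap())
push(3,O)
push(2,O)
E
```

```text
0.4499833359225718
touched! [ 0.52875422 -0.2712695   0.14647201]
touched! [ 0.5128434  -0.20472823  0.14671107]
```

```bash
sed -i 's/velocity=.15,f_stop=4)/velocity=.1,f_stop=6)/' h.py; python3 - <<'E'
from h import *
O=[180,0,103.2]
print(robot.current_contact_force(),robot.current_tool_pos(),robot.current_time_s())
push(2,O)
E
```

```text
[-0.02645279 -0.2042951  -0.6439517 ] [ 0.5128434  -0.20472823  0.14671107] 33.0
2 [(6.5, -0.93, 1.9), (7.5, -3.2, 3.1), (8.5, -4.98, 3.8), (-6.5, -0.05, 0.9), (-7.5, 0.81, 1.1), (-8.5, 2.2, 1.8)] t 36.4167
```

```bash
python3 - <<'E'
from h import *
O=[180,0,103.2]
push(3,O); push(1,O)
E
```

```text
3 [(6.5, -1.69, 0.9), (7.5, -3.31, 2.7), (8.5, -5.24, 3.7), (-6.5, -0.07, -0.6), (-7.5, 0.37, -0.2), (-8.5, 2.18, 0.5)] t 40.4167
1 [(6.5, -0.04, -0.2), (7.5, -0.1, 0.3), (8.5, 0.06, -0.1), (-6.5, 0.65, 0.8), (-7.5, -0.36, 0.4), (-8.5, -0.17, 0.0)] t 44.6917
```

```bash
python3 - <<'E'
from h import *
im=vision.grab_frame("side"); cv2.imwrite("pics/s2.png",cv2.resize(im[190:370,260:430,::-1],None,fx=3.3,fy=3.3))
print(robot.current_tool_pos())
E
```

```text
[ 0.49670537 -0.13516232  0.15581773]
```

View pics/s2.png

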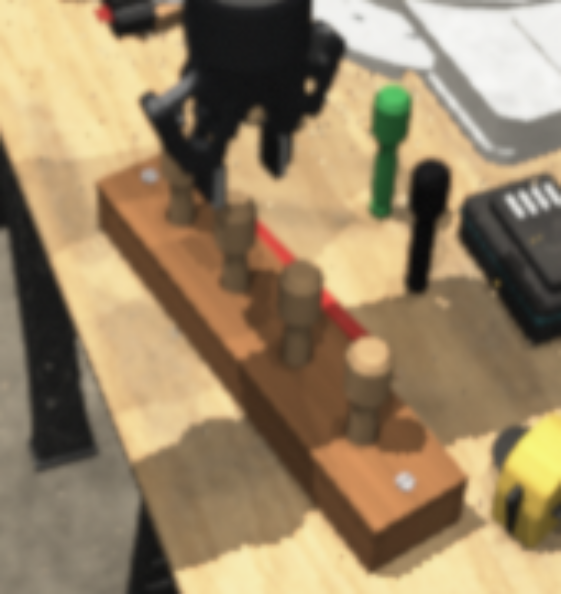

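All four pegs are still in place. Pegs 2 and 3 spring back at about 5 N, so they're glued. Peg 1 gives almost no resistance, so it's loose, and by elimination peg 0 is loose too. I'll draw peg 1 with a force guard.

```bash
cat >> h.py <<'E'
def draw(i,ori):
    p=np.array([*PEG[i],.106])
    fingers.gripper_to(.6)
    if robot.current_tool_pos()[2]>.17: robot.line_to((p+[0,0,.05]).tolist(),ori,velocity=.25)
    robot.line_to(p.tolist(),velocity=.12)
    fingers.gripper_to(0.2,40); f0=force(2)
    s=robot.line_to((p+[0,0,.012]).tolist(),velocity=.05,f_stop=16); f=force(2)
    print(i,"stop",s,f0,f,robot.current_tool_pos(),robot.current_finger_gap())
    return not s
def carry(i,h,ori):
    x,y=PEG[i]; robot.line_to([x,y,.25],velocity=.25)
    hx,hy=HOLE[h]; robot.line_to([hx,hy,.24],ori,velocity=.3)
    robot.line_to([hx,hy,.158],velocity=.2)
    im=vision.grab_frame("side"); cv2.imwrite(f"pics/ins{h}.png",cv2.resize(im[100:220,200:360,::-1],None,fx=4,fy=4))
    print("at hole",robot.current_time_s())
def insert(h):
    hx,hy=HOLE[h]
    robot.line_to([hx,hy,.14],velocity=.1,f_stop=6)
    s=robot.line_to([hx,hy,.108],velocity=.1,f_stop=5); print(s,robot.current_tool_pos(),force(2),robot.current_time_s()); return s
E
python3 - <<'E'
from h import *
O=[180,0,103.2]
if draw(1,O): carry(1,0,O)
print(robot.current_time_s())
E
```

```text
1 stop False [-1.25828269 -0.97260271  5.5730549 ] [0.52558967 0.03751732 0.00898075] [ 0.49680914 -0.13509038  0.11791047] 0.3187993781608221
at hole 49.8833
49.8833
```

View pics/ins0.png

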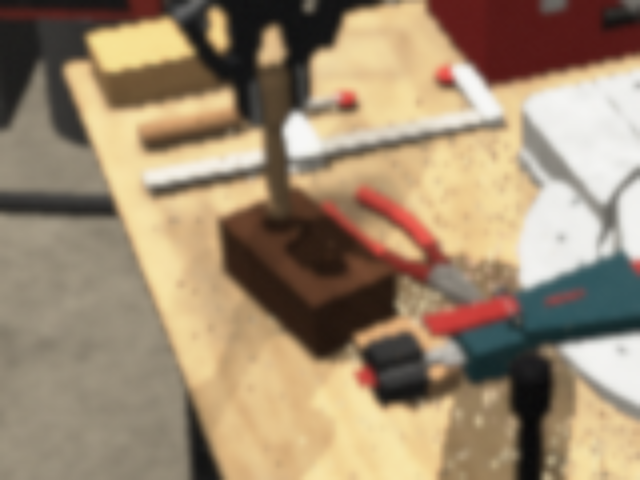

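The peg hangs upright just above the left hole, with its foot at about (280,218) in the crop over the hole at about (275,220). I'll insert it.

```bash
python3 - <<'E'
from h import *
O=[180,0,103.2]
s=insert(0)
if not s and robot.current_tool_pos()[2]<.112:
    fingers.gripper_to(.6); hx,hy=HOLE[0]
    robot.line_to([hx,hy,.24],velocity=.25)
    im=vision.grab_frame("side"); cv2.imwrite("pics/after0.png",im[:,:,::-1])
    x,y=PEG[0]; robot.line_to([x,y,.2],O,velocity=.3)
    print(robot.current_time_s())
    if draw(0,O): carry(0,1,O)
print(robot.current_time_s())
E
```

```text
True [0.4823334  0.34401597 0.10668505] [0.24606908 0.0129348  2.71678794] 50.6583
50.6583
```

It touched the hole bottom at full depth, so it's seated. Now I'll release it and fetch peg 0.

```bash
python3 - <<'E'
from h import *
O=[180,0,103.2]
fingers.gripper_to(.6); hx,hy=HOLE[0]
robot.line_to([hx,hy,.24],velocity=.25)
im=vision.grab_frame("side"); cv2.imwrite("pics/after0.png",im[:,:,::-1])
x,y=PEG[0]; robot.line_to([x,y,.2],O,velocity=.3)
print(robot.current_time_s())
if draw(0,O):
    carry(0,1,O); insert(1)
    im=vision.grab_frame("side"); cv2.imwrite("pics/ins1b.png",cv2.resize(im[100:340,200:420,::-1],None,fx=2.5,fy=2.5))
print(robot.current_time_s())
E
```

```text
53.275
0 stop False [-1.4263685  -0.37543229  5.93801647] [-0.11747445  0.42529926 -1.22118157] [ 0.48073773 -0.06704638  0.11790021] 0.31860017657707906
at hole 57.8417
True [0.5021651  0.28104897 0.10680606] [ 0.56395254 -0.44564037  3.47766876] 58.6167
58.6667
```

View pics/ins1b.png

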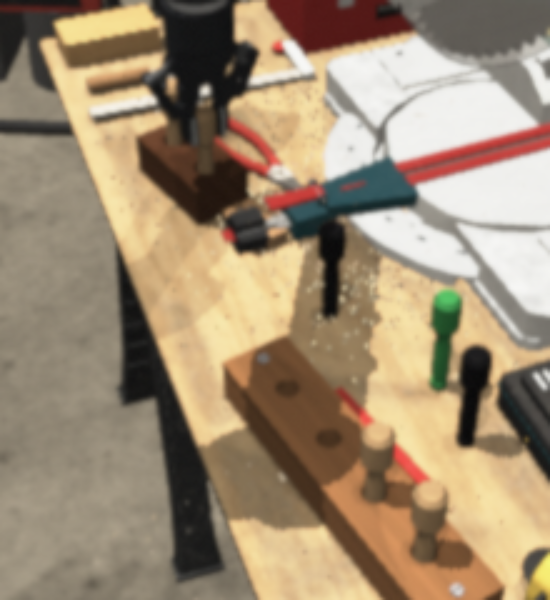

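Both pegs are in the block, at about (175,130) and (205,140). The two sound pegs stand in the rail and its left two holes are empty. I'll release, retreat and check.

```bash
python3 - <<'E'
from h import *
fingers.gripper_to(.6); hx,hy=HOLE[1]
robot.line_to([hx,hy,.25],velocity=.2)
robot.line_to([.42,.1,.3],velocity=.3); robot.pause(.3)
im=vision.grab_frame("side"); cv2.imwrite("pics/fin.png",cv2.resize(im[100:340,200:420,::-1],None,fx=2.5,fy=2.5))
print(robot.current_time_s())
E
```

```text
61.075
```

View pics/fin.png

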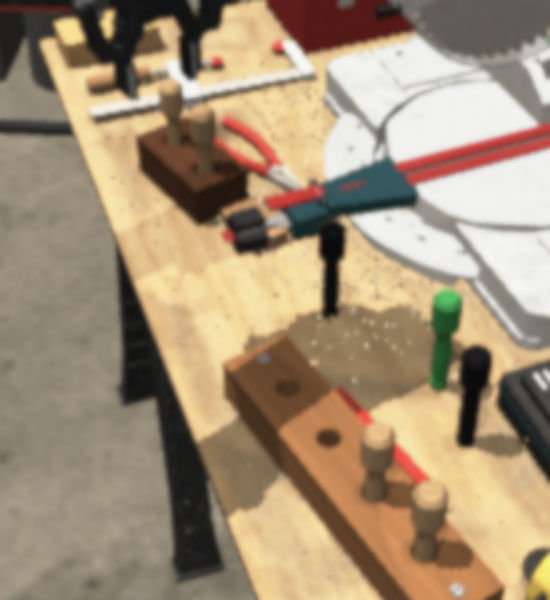

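Both loose pegs stand free in the block, at about (172,105) and (204,135), and the two sound pegs are upright in the rail. I'm handing it in.

```bash
python3 -c "
from station import workorder
print(workorder.close_job())"
```

```text
the job is handed in; nothing more can be done
None
```

The two loose pegs now stand in the drying block, one in each hole; the two glued pegs are still upright in the rail, and I handed the job in just after 61 s. The second loose peg was picked by elimination after its gripped wiggle was inconclusive, and it drew out freely.

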